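# Set the stop of a bar cut-off jig and hold the bar home against its sprung ejector

## Task

Set up the cut-off jig for sawing: turn its knob until the stop's pointer lines up with the line on the brass rider, then take the long square brass bar, lay it in the saw guide's channel and push it along, against the stop's sprung plunger, until its end meets the solid stop face. Press firmly but not so hard that the stop is driven back off the rider, and finish still holding the bar pressed home (the spring throws it back if you let go), as a bench mate is about to make the cut. Leave the rider, the short offcut, the plain bracelet lying near it and the loupe where they are.

Things in the scene. Friction and masses are not known exactly. Their poses are not given: they have to be found in the camera images.
- jig: bar cut-off jig fixed to the bench: aluminium base 150 x 126 x 12 mm (x -45 to 105, y -57 to 69 mm). Origin on the bench under the saw slot; x along the bar's channel from its open end towards the stop, z up. Behind the saw guide: stop carriage (y -20 to 20, top z 48 mm), scale rail (y -48 to -30, top z 26 mm), pinion housing with knob (+y side). Before x = -45 mm: bare bench
- channel (a point): middle of the floor of the saw guide's open-topped channel, at jig x = -35 mm (its open end), y = 0, z = 26 mm. Channel 15 mm wide, flared to 27 mm at the top; the floor runs on to the stop, ground smooth. Steel cheeks: jig x -35 to 17, y -22 to 22 mm, top z 44 mm. Before the open end only the base (z 12 mm), so the bar's tail sticks out free there
- knob_top (a point): centre of the top of the setting knob: black fluted knob, vertical axis, 37 mm in diameter, its grip 15 mm tall; this point is 70 mm above the bench, the underside of the knob at 50 mm; all that stands near it is under 50 mm high. In the jig's frame x 70 mm, y 44 mm
- knob (a joint): angle of the setting knob, rad, 0 to 3.1, grows clockwise as seen from above. It drives the stop by rack and pinion: 10 mm of stop travel towards the saw guide (jig -x) for each rad. A friction brake of 0.35 N m keeps it where it is left; the brake holds the stop against a push of about 35 N
- stop: the stop: aluminium carriage 35 x 40 mm, top z 48 mm, with a solid dark steel face block in front; it carries the plunger and the pointer and slides along jig x as the knob turns, from its rearmost place up to 31 mm towards the saw guide. Origin below the face, at bench level; axes as the jig's
- stop_face (a point): centre of the stop's solid dark steel face (26 mm wide, z 25 to 45 mm), looking to jig -x; this point 32 mm above the bench, on the channel's middle line; at jig x = 65 mm minus 10 mm per rad of the knob
- stop_pointer (a point): tip of the stop's brass pointer over the scale, with a black line; at the same jig x as the stop face, 39 mm to the jig's -y side, 30 mm above the bench
- rider_line (a point): tip of the rider: brass clip 14 mm wide on the outer (-y) edge of the scale rail, with a black line, facing the pointer's tip; its axes are the jig's. It is clamped where the cut length is wanted and must stay there
- rider (a joint): place of the rider, m; the pointer meets it when 0.01 x the knob angle has the same value (jig x = 65 mm minus it)
- plunger (a joint): how far the sprung plunger is pushed in, m: 0 standing out, 0.010 when its tip is flush with the stop face, at most 0.0125. Spring: 2 N at the start, 5 N when flush
- plunger_tip (a point): tip of the plunger: steel pin of 7 mm diameter that stands 10 mm out of the stop face towards the saw guide, axis along the channel, 32 mm above the bench
- bar: the long square brass bar, 130 x 12 x 12 mm, 0.15 kg, lying on the bench to the left of the jig. Origin at the centre of its underside, x along its length; both ends are alike
- offcut: short brass offcut 42 x 12 x 12 mm, lying loose: a bystander
- cuff_plain: plain silver open cuff bracelet, 54 x 61 x 6 mm, lying loose: a bystander
- loupe: small black eye loupe, 31 mm across, 19 mm tall: a bystander
Mind the look-alikes: they are no part of the job. There is more than one size of the bar; the job needs the larger.

How it is judged:
On the way, in this order (a step that is already met when the one before it is completed fails the run):
1. the stop's pointer stands at the rider's line (within 2 mm) (x of stop_pointer in the frame of rider_line between -0.002 and 0.002 m), for 0.2 s.
2. the long bar lies in the saw guide's channel (y of bar in the frame of jig between -0.003 and 0.003 m and z of bar in the frame of jig between 0.0235 and 0.029 m and angle between the x axis of bar and the x axis of jig, either way round below 0.06 rad and x of bar in the frame of jig between -0.065 and 0.02 m), for 0.2 s.
At the end, for the whole second after the job is handed in: Bar in the channel (within 3 mm sideways and in height, 0.06 rad), pushed home: plunger in 9 mm or more and over 6.5 N on the stop in all (its spring takes 5 N), bar at rest with the fingers still on it; the pointer still within 2 mm of the rider's line (all of step 1 and all of step 2 and contact force between bar and stop above 6.5 N and value of joint plunger above 0.009 m and contact force between the fingers and bar above 2 N and linear speed of bar below 0.01 m/s); the arm keeps its last pose, push and grip.
It fails at once if the rider is shifted by more than 2 mm along the scale (distance of rider_line from where it was at the start of the episode above 0.002 m).
It fails at once if a bystander (offcut, bracelet, loupe) is moved by more than 20 mm (distance of any of offcut, cuff_plain, loupe from where it was at the start of the episode above 0.02 m).
It also fails if it takes over 61 s, if anything falls off the work surface, if the arm or the gripper's body presses on something with over 40 N, if the wrist force passes 120 N, or if a joint passes its speed limit or range.

## Robot

A 6-joint arm with a two-finger parallel gripper is mounted at the origin on a cart in front of the work surface, level with it; the furniture and walls round the work are solid. World frame = base frame: x ahead of the robot, y to its left, z up, the work surface at z = 0. Lengths are in m, angles in rad, forces in N, time in s.
With the tool pointing down it reaches from about 0.3 to 0.775 m from the base axis. Payload 14.6 kg.
Tool frame: the origin (TCP) lies midway between the tips of the shut fingers; the grasp point (between the pads) lies 19 mm behind it; z points along the fingers, y is the direction in which the jaws open and shut (so a half turn about z gives the same grasp; the last joint's range is limited). The gripper opens to 94 mm and grips with 3 to 60 N. Pads are 16 mm wide; open, the fingers measure 119 mm over their backs; the gripper's body (75 mm by 177 mm) begins 78 mm behind the grasp point.
Start: joints at [-1.206, 0.3, 1.521, -0, 1.321, -0.067], TCP at [0.23, -0.5, 0.205] pointing down, gripper open.
Joint ranges: [-3.03, 3.03], [-0.79, 2.21], [0.23, 2.52], [-1.04, 4.18], [0, 3.07], [-2.55, 2.55]. Speed limits (rad/s): [2.22, 2.22, 2.57, 3.14, 3.14, 3.14].

## Interface

Orientations are given as [roll, pitch, yaw] about the fixed x, y, z axes, in that order (R = Rz(yaw) Ry(pitch) Rx(roll)).
In Python, from station import readout, imaging, job gives the robot as it stands.
- The arm moves only by the tool arm_command, never from a script. Its argument "increments" is a list of rows, each an object with "gripper": the opening, from 0 (shut) to 1 (fully open); "slide": the shift along the world's x, y, z in m, a list of three; "yaw": the turn about the world's z in rad. A call has 1 to 8 rows; each row is the pose to reach, as a shift and turn from the pose commanded when the call began; what a row does not reach only later rows make up. A row lasts 1/8 s, in which the tool goes at most 62.5 mm and 10.7 degrees, less where a joint would pass 70% of its speed; a pose out of reach is approached as far as the arm can. A call with a gripper value outside its range is refused whole. The fingers move at their own pace and stop on an object; "grip_force" is the grip in N (left out, the last holds). Time passes only in rows, so rows that repeat a pose let the fingers close. It gives the time, the measured TCP pose, the force and the opening at its end, in the units of the state.
- readout.get_obs(): the state, without advancing time (a new reading comes with each control period).
- imaging.camera(name): name is "scene" or "side" or "wrist"; returns a dict with "color" (420x560x3 uint8, red, green, blue), "mtx" (3x3 intrinsics, pixels), "rvec" (rotation vector, rad) and "tvec" (3), from world to camera coordinates, as OpenCV has them. Camera axes: x right, y down, z forward; pixel columns grow to the right and rows downward; lengths in m; the calibration is good to about 2 mm. A picture is of the moment at which its call begins. There is no depth.
- job.hand_in(): hands the job in, once; it reports no verdict.
The state is a dict: "time_s": time; "qpos": joint angles; "joint_vel": joint speeds; "tau": joint torques, N m; "ee_pos": TCP position; "eef_rot": TCP orientation; "force": force on the tool from outside, world axes, zero at the start; "moment": the same for the moment, N m; "grip_width": finger opening in m.
Only numpy, scipy, OpenCV 4.12 (cv2) and the standard library are available. Lean on these libraries where they do the work, as an engineer would, in place of code of your own. Each camera call takes 0.05 s, during which the arm holds its last target. There are 200 camera calls.

## Working session

There is one attempt and no reset: what is moved stays moved. The work goes in short steps, Python scripts to look and compute and a tool call to move; the robot and the scene stay as the last step left them, time stands still between calls to the robot, and variables do not carry over. Pictures are saved under pics/ and viewed, about 8 in all and at most 12, crops included, and the job is handed in when it is done.

Besides the shell and the picture viewer there is one more tool, called as name(argument=value, ...), one argument or row to a line, values as JSON. arm_command: Moves the arm, as the interface text tells. Its arguments: {"type":"object","properties":{"increments":{"type":"array","items":{"type":"object","properties":{"gripper":{"type":"number"},"slide":{"type":"array","items":{"type":"number"}},"yaw":{"type":"number"}}}},"grip_force":{"type":"number"}},"required":["increments"]}

```bash
mkdir -p pics
cat > h.py <<'E'
import numpy as np, cv2
from station import readout, imaging, job
def snap(name,f):
    c=imaging.camera(name); cv2.imwrite('pics/'+f+'.png',c['color'][:,:,::-1])
    np.savez('pics/'+f+'.npz',**c); return c
def load(f): return np.load('pics/'+f+'.npz')
def ray(c,u,v):
    R=cv2.Rodrigues(c['rvec'])[0]; C=-R.T@c['tvec'].ravel()
    d=R.T@np.linalg.inv(c['mtx'])@np.array([u,v,1.]); return C,d
def onz(c,u,v,z):
    C,d=ray(c,u,v); return C+d*(z-C[2])/d[2]
def proj(c,P): return cv2.projectPoints(np.array(P,float).reshape(-1,3),c['rvec'],c['tvec'],c['mtx'],None)[0].reshape(-1,2)
E
python3 - <<'E'
from h import *
print(readout.get_obs())
a=snap('scene','s0');b=snap('side','d0')
for c in (a,b): print(ray(c,280,210))
cv2.imwrite('pics/sd.png',cv2.resize(np.vstack([a['color'],b['color']])[:,:,::-1],None,fx=.7,fy=.7))
cv2.imwrite('pics/s0b.png',cv2.resize(a['color'][:,:,::-1],(800,600),interpolation=3))
cv2.imwrite('pics/d0b.png',cv2.resize(b['color'][:,:,::-1],(800,600),interpolation=3))
E
```

```text
{'time_s': 0.0, 'qpos': array([-1.20562029e+00,  3.00471321e-01,  1.52154737e+00,  1.85434543e-06,
        1.32070993e+00, -6.66623516e-02]), 'joint_vel': array([-0.00074983,  0.00141516,  0.00067547,  0.00027975,  0.00119625,
       -0.00116649]), 'tau': array([ 6.57914079e-04, -5.31807339e+01, -3.52734125e+01,  7.08531705e-02,
        2.44307349e-02, -1.10035855e-04]), 'ee_pos': array([ 0.23007419, -0.49928861,  0.20490047]), 'eef_rot': array([-3.14045933e+00, -7.74624190e-05,  4.31837887e-01]), 'force': array([-0.67946225,  0.30801377,  0.03461261]), 'moment': array([ 0.04443091, -0.03435234, -0.02621643]), 'grip_width': 0.09448002838589092}
(array([0.02239776, 0.69820356, 0.52153313]), array([ 0.62772588, -0.5738165 , -0.52606631]))
(array([0.15114493, 0.81400932, 0.47362024]), array([ 0.49247876, -0.74606846, -0.44825393]))
```

View pics/s0b.png

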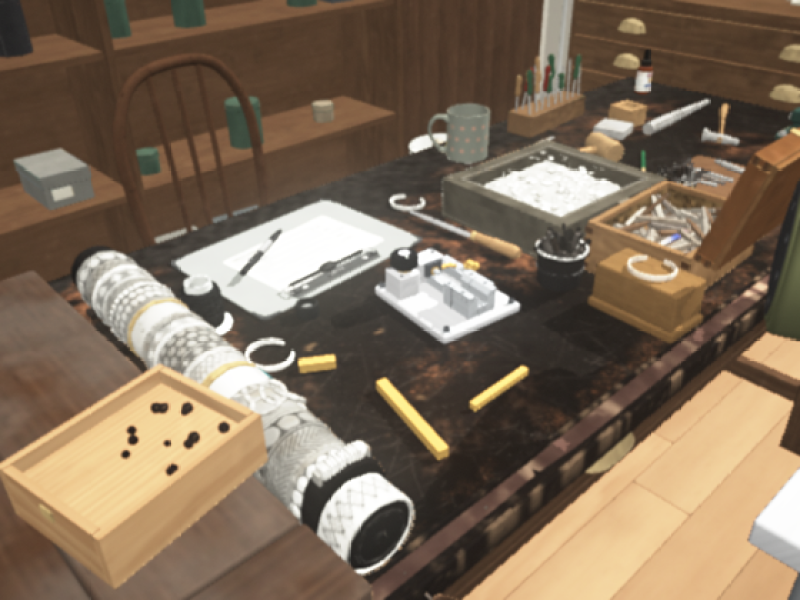

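View pics/d0b.png

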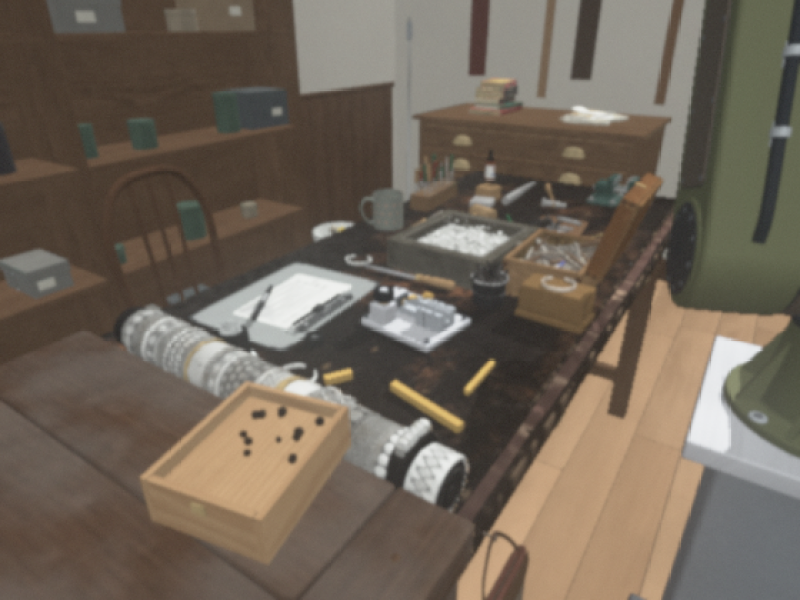

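Scene picture (800x600): jig at (447,290), knob at (403,258). Possible bars: the thick bar (378,382)-(443,453), a thinner or shorter bar (472,405)-(527,371) and the short offcut (317,363). The bracelet is at (270,353). The side view shows the same layout.

Run:
```python
from h import *
a=load('s0');b=load('d0')
A=lambda u,v,z:onz(a,u*.7,v*.7,z).round(4)
B=lambda u,v,z:onz(b,u*.7,v*.7,z).round(4)
for n,p in dict(bar=[(380,382),(444,451)],thin=[(474,405),(526,371)],off=[(299,363),(336,361)]).items():
    P=[A(*q,.010) for q in p]; print(n,P,np.linalg.norm(P[0]-P[1]))
P=[B(393,385,.01),B(462,426,.01)];print(P,np.linalg.norm(P[0]-P[1]))
P=[B(467,391,.01),B(492,363,.01)];print(P,np.linalg.norm(P[0]-P[1]))
print('knobtop',A(403,252,.07),B(383,290,.07))
print('base corners',[A(*q,.012) for q in [(447,337),(518,303),(377,291)]])
print('cuff',A(270,353,.003),'loupe',A(405,258,0.02))
```

```text
bar [array([0.5216, 0.2743, 0.01  ]), array([0.3957, 0.302 , 0.01  ])] 0.1289112097530699
thin [array([0.4224, 0.2288, 0.01  ]), array([0.4216, 0.1425, 0.01  ])] 0.08630370791570895
off [array([0.6134, 0.3178, 0.01  ]), array([0.5865, 0.2847, 0.01  ])] 0.04265231529471756
[array([0.5183, 0.2765, 0.01  ]), array([0.3932, 0.3022, 0.01  ])] 0.1277125679015186
[array([0.4226, 0.2307, 0.01  ]), array([0.4236, 0.1452, 0.01  ])] 0.08550584775323848
knobtop [0.6445 0.1228 0.07  ] [0.6399 0.1263 0.07  ]
base corners [array([0.5288, 0.1598, 0.012 ]), array([0.5184, 0.0388, 0.012 ]), array([0.6685, 0.1488, 0.012 ])]
cuff [0.6619 0.3256 0.003 ] loupe [0.6983 0.0693 0.02  ]
```

arm_command(
  increments=[
    {"slide": [0.0,0.05,0.05],"gripper": 1},
    {"slide": [0.32,0.5,0.13]},
    {"slide": [0.32,0.5,0.13]},
    {"slide": [0.32,0.5,0.13]},
    {"slide": [0.32,0.5,0.13]},
    {"slide": [0.32,0.5,0.13]},
    {"slide": [0.32,0.5,0.13]},
    {"slide": [0.32,0.5,0.13]},
  ],
)

```text
invalid input
```

arm_command(
  increments=[
    {"slide": [0.1,0.17,0.03]},
    {"slide": [0.1,0.17,0.03]},
    {"slide": [0.1,0.17,0.03]},
    {"slide": [0.1,0.17,0.03]},
    {"slide": [0.1,0.17,0.03]},
  ],
)

```text
invalid input
```

arm_command(
  increments=[
    {"slide": [0.0,0.05,0.05],"yaw": 0,"gripper": 1},
    {"slide": [0.32,0.5,0.13],"yaw": 0,"gripper": 1},
    {"slide": [0.32,0.5,0.13],"yaw": 0,"gripper": 1},
    {"slide": [0.32,0.5,0.13],"yaw": 0,"gripper": 1},
    {"slide": [0.32,0.5,0.13],"yaw": 0,"gripper": 1},
    {"slide": [0.32,0.5,0.13],"yaw": 0,"gripper": 1},
    {"slide": [0.32,0.5,0.13],"yaw": 0,"gripper": 1},
    {"slide": [0.32,0.5,0.13],"yaw": 0,"gripper": 1},
  ],
)

```text
time_s: 1.1
ee_pos: [0.4794, -0.0995, 0.3165]
eef_rot: [-3.142, 0.0, 0.432]
force: [-0.4, -0.9, 0.1]
grip_width: 0.0943
```

arm_command(
  increments=[
    {"slide": [0.09,0.15,0.02],"yaw": 0,"gripper": 1},
    {"slide": [0.09,0.15,0.02],"yaw": 0,"gripper": 1},
    {"slide": [0.09,0.15,0.02],"yaw": 0,"gripper": 1},
    {"slide": [0.09,0.15,0.02],"yaw": 0,"gripper": 1},
    {"slide": [0.09,0.15,0.02],"yaw": 0,"gripper": 1},
  ],
)

```text
time_s: 1.72
ee_pos: [0.5683, 0.0482, 0.3358]
eef_rot: [-3.141, 0.001, 0.432]
force: [-0.2, 0.2, 0.4]
grip_width: 0.0938
```

Run:
```python
from h import *
o=readout.get_obs();print(o['ee_pos'],o['eef_rot'],o['time_s'])
a=snap('wrist','w1');print(ray(a,280,210))
cv2.imwrite('pics/w1b.png',cv2.resize(a['color'][:,:,::-1],(800,600),interpolation=2))
```

```text
[0.56833004 0.04817718 0.33576519] [-3.14135235e+00  9.85712459e-04  4.31859990e-01] 1.725
(array([0.64161987, 0.08266385, 0.51540975]), array([-0.26017035, -0.11806472, -0.95832916]))
```

View pics/w1b.png

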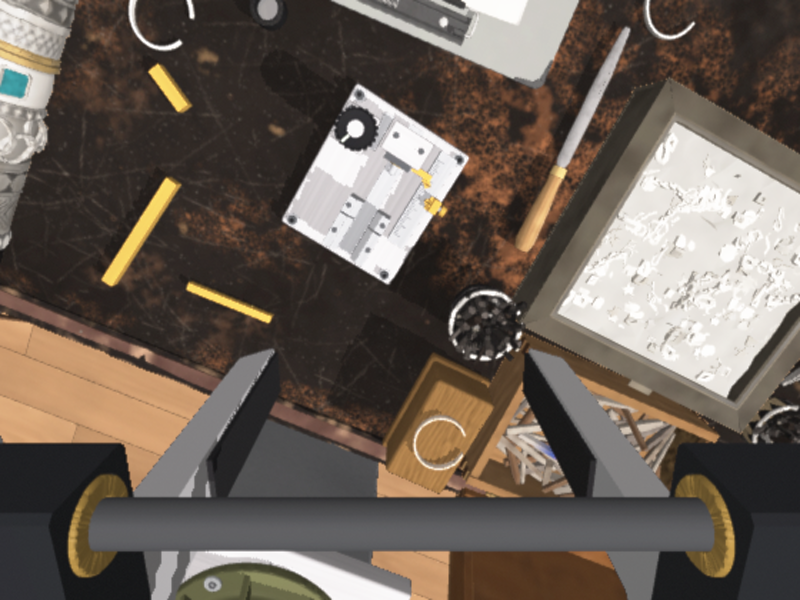

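The wrist view shows the jig with base corners near (360,84), (468,157), (388,284) and (284,220). The knob is at (356,128), the pointer at (422,178) and the rider at (434,206). The long bar runs (174,182)-(108,282). The thin one at (229,302) is rejected, and the offcut is at (169,88). Next I'll look at one crop with the jig and the bar, enlarged.

Run:
```python
from h import *
a=load('w1');im=a['color'][:,:,::-1]
c1=cv2.resize(im[52:208,192:337],None,fx=3.8,fy=3.8,interpolation=2)
c2=cv2.resize(im[115:230,65:195],None,fx=1.9,fy=1.9,interpolation=2)
W=np.zeros((593,800,3),np.uint8);W[:c1.shape[0],:c1.shape[1]]=c1;W[:c2.shape[0],c1.shape[1]+1:c1.shape[1]+1+c2.shape[1]]=c2
print(c1.shape,c2.shape)
cv2.imwrite('pics/w1c.png',W)
```

```text
(593, 551, 3) (218, 247, 3)
```

View pics/w1c.png

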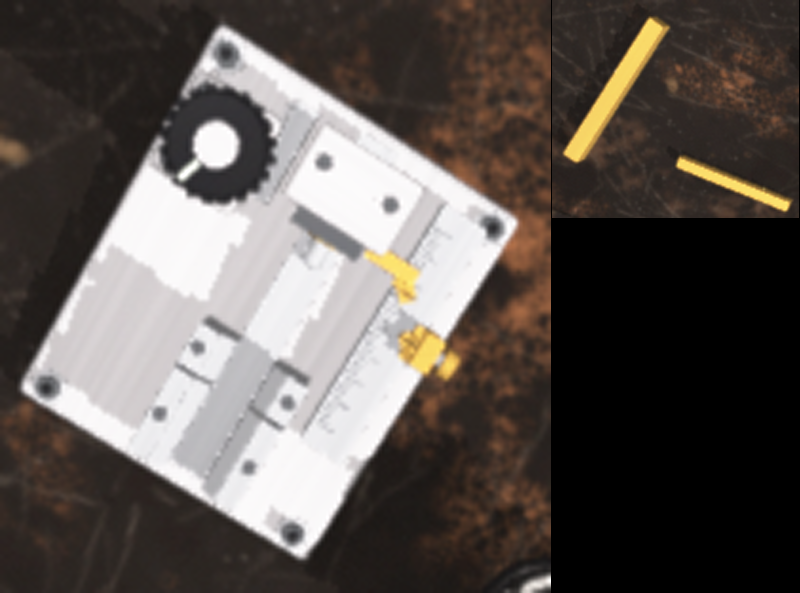

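The crop confirms the choice: the long, thicker bar is at (655,20)-(573,157), beside the thinner and shorter one. The pointer tip is near (406,297) and the rider tip near (405,340). The knob centre is (216,144).

```bash
cat >> h.py <<'E'
from scipy.optimize import least_squares
def fitjig(c,jp,px):
    f=lambda p:(proj(c,[[p[0]+x*np.cos(p[2])-y*np.sin(p[2]),p[1]+x*np.sin(p[2])+y*np.cos(p[2]),z] for x,y,z in jp])-px).ravel()
    r=least_squares(f,[.57,.086,-.08]);return r.x,r.fun.reshape(-1,2)
def W2J(p,P):
    d=np.array(P)[:2]-p[:2];k,s=np.cos(p[2]),np.sin(p[2]);return np.array([k*d[0]+s*d[1],-s*d[0]+k*d[1]])
def J2W(p,x,y):
    k,s=np.cos(p[2]),np.sin(p[2]);return np.array([p[0]+k*x-s*y,p[1]+s*x+k*y])
E
python3 - <<'E'
from h import *
a=load('w1')
cr=np.array([(221,27),(517,217),(305,558),(22,387),(217,144)])/3.8+[192,52]
jp=[(.105,.069,.012),(.105,-.057,.012),(-.045,-.057,.012),(-.045,.069,.012),(.07,.044,.07)]
p,r=fitjig(a,jp,cr);print(p,r.round(1))
for q,z in [((406,297),.030),((404,340),.030),((425,352),.030)]:
    u=np.array(q)/3.8+[192,52];print(W2J(p,onz(a,*u,z)))
print('knob',J2W(p,.07,.044))
B=[onz(a,65+(x-552)/1.9,115+y/1.9,.012) for x,y in [(656,21),(572,156)]]
d=B[0]-B[1];print(B,np.linalg.norm(d),sum(B)/2,np.arctan2(d[1],d[0]))
s=load('s0')
print('scene proj of model',(proj(s,[[*J2W(p,x,y),z] for x,y,z in jp])/.7).round(0))
E
```

```text
[ 0.56611964  0.08846005 -0.1180618 ] [[-0.4 -1.7]
 [ 1.3  0.3]
 [ 0.3  0.9]
 [-1.2  0.9]
 [-0.   0.1]]
[ 0.06024125 -0.03485162]
[ 0.04722154 -0.04227318]
[ 0.0475741  -0.05092034]
knob [0.64081502 0.12390862]
[array([0.52194842, 0.27318822, 0.012     ]), array([0.39696428, 0.30119104, 0.012     ])] 0.12808276246244718 [0.45945635 0.28718963 0.012     ] -0.22041097944528554
scene proj of model [[374. 287.]
 [447. 259.]
 [521. 304.]
 [445. 338.]
 [404. 253.]]
```

arm_command(
  increments=[
    {"slide": [0.0725,0.0757,-0.05],"yaw": 0.19,"gripper": 1},
    {"slide": [0.0725,0.0757,-0.1],"yaw": 0.37,"gripper": 1},
    {"slide": [0.0725,0.0757,-0.15],"yaw": 0.55,"gripper": 0.8},
    {"slide": [0.0725,0.0757,-0.2],"yaw": 0.73,"gripper": 0.8},
    {"slide": [0.0725,0.0757,-0.23],"yaw": 0.9,"gripper": 0.8},
    {"slide": [0.0725,0.0757,-0.25],"yaw": 0.92,"gripper": 0.8},
    {"slide": [0.0725,0.0757,-0.25],"yaw": 0.92,"gripper": 0.8},
  ],
)

```text
time_s: 2.65
ee_pos: [0.6408, 0.1235, 0.0858]
eef_rot: [-3.14, 0.0, 1.348]
force: [1.0, 0.0, 0.4]
grip_width: 0.0755
```

Run:
```python
from h import *
o=readout.get_obs();print(o['ee_pos'],o['eef_rot'],o['qpos'],o['grip_width'])
a=snap('wrist','w2')
cv2.imwrite('pics/w2b.png',cv2.resize(a['color'][:,:,::-1],(700,525),interpolation=2))
p=[.56612,.08846,-.11806]
print(proj(a,[[*J2W(p,.07,.044),.07]])*1.25)
```

```text
[0.6408351  0.12349572 0.08582001] [-3.14048445e+00  4.16672585e-04  1.34762830e+00] [ 1.34267337e-01  6.37249994e-01  1.31784739e+00 -2.81286288e-06
  1.18767921e+00  3.57436652e-01] 0.07550599390357811
[[353.00550092 309.56976806]]
```

View pics/w2b.png

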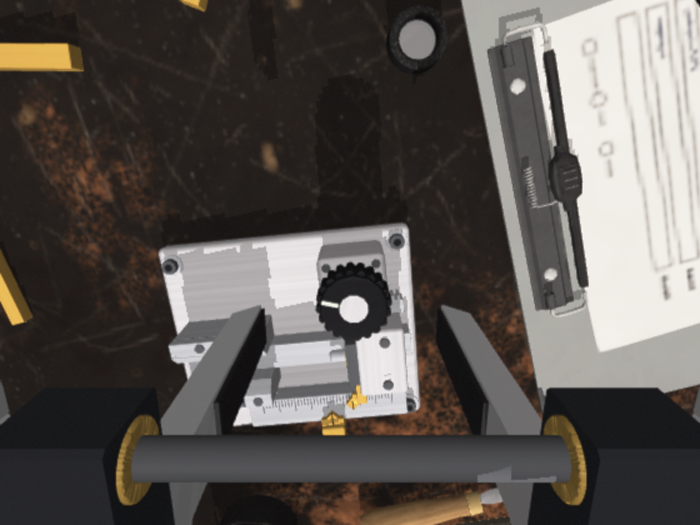

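The knob centre is at (353,308), as predicted. Now I'll descend and grip.

arm_command(
  increments=[
    {"slide": [0,0,-0.02],"yaw": 0,"gripper": 0.8},
    {"slide": [0,0,-0.032],"yaw": 0,"gripper": 0.8},
    {"slide": [0,0,-0.032],"yaw": 0,"gripper": 0.3},
    {"slide": [0,0,-0.032],"yaw": 0,"gripper": 0.3},
    {"slide": [0,0,-0.032],"yaw": 0,"gripper": 0.3},
    {"slide": [0,0,-0.032],"yaw": 0,"gripper": 0.3},
  ],
  grip_force=50,
)

```text
time_s: 3.45
ee_pos: [0.6413, 0.1243, 0.0547]
eef_rot: [3.141, -0.0, 1.352]
force: [3.0, -1.4, 0.6]
grip_width: 0.0383
```

Run:
```python
from h import *
o=readout.get_obs();print(o['ee_pos'],o['eef_rot'],o['force'],o['moment'],o['grip_width'])
```

```text
[0.64131189 0.12430907 0.05466253] [ 3.14095538e+00 -2.13142482e-04  1.35175481e+00] [ 3.03909987 -1.36541171  0.64295033] [-0.1880761  -0.77364318  0.06051555] 0.03832462295393577
```

arm_command(
  increments=[
    {"slide": [0,0,0],"yaw": 0,"gripper": 0.2},
    {"slide": [0,0,0],"yaw": -0.15,"gripper": 0.2},
    {"slide": [0,0,0],"yaw": -0.3,"gripper": 0.2},
    {"slide": [0,0,0],"yaw": -0.45,"gripper": 0.2},
    {"slide": [0,0,0],"yaw": -0.6,"gripper": 0.2},
    {"slide": [0,0,0],"yaw": -0.75,"gripper": 0.2},
    {"slide": [0,0,0],"yaw": -0.9,"gripper": 0.2},
    {"slide": [0,0,0],"yaw": -0.9,"gripper": 0.2},
  ],
)

```text
time_s: 4.45
ee_pos: [0.6419, 0.1243, 0.0548]
eef_rot: [3.141, -0.002, 0.452]
force: [5.1, 0.2, -0.9]
grip_width: 0.036
```

Run:
```python
from h import *
o=readout.get_obs();print(o['ee_pos'],o['eef_rot'],o['force'],o['moment'],o['grip_width'])
a=snap('wrist','w3');s=snap('scene','s3')
i1=cv2.resize(a['color'][:,:,::-1],(560,420))
i2=cv2.resize(s['color'][150:250,250:380,::-1],None,fx=1.84,fy=1.84,interpolation=2)
W=np.zeros((420,800,3),np.uint8);W[:,:560]=i1;W[:i2.shape[0],560:560+i2.shape[1]]=i2
cv2.imwrite('pics/w3b.png',W)
```

```text
[0.64188163 0.12428829 0.05476302] [ 3.14099659e+00 -2.08055968e-03  4.51559551e-01] [ 5.07961951  0.207873   -0.89018291] [ 0.1507813  -0.95883512 -0.35523413] 0.035974564495598216
```

View pics/w3b.png

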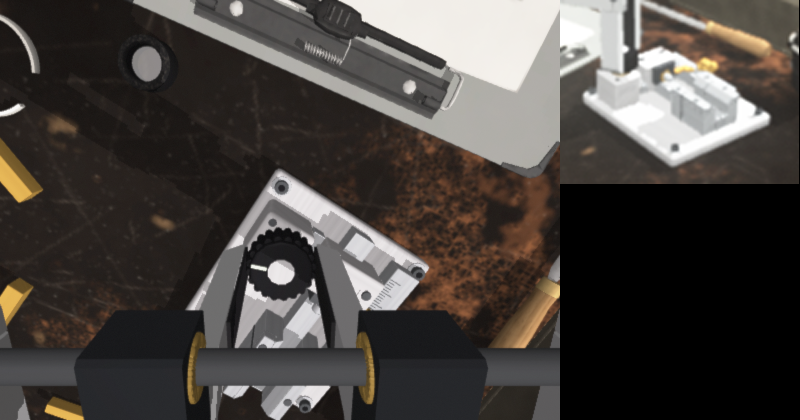

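arm_command(
  increments=[
    {"slide": [0,0,0],"yaw": 0,"gripper": 0.7},
    {"slide": [0,0,0],"yaw": 0,"gripper": 0.7},
    {"slide": [0,0,0.05],"yaw": 0,"gripper": 0.9},
    {"slide": [0,0,0.1],"yaw": 0,"gripper": 1},
    {"slide": [-0.025,-0.06,0.1],"yaw": 0,"gripper": 1},
    {"slide": [-0.025,-0.075,0.1],"yaw": 0,"gripper": 1},
    {"slide": [-0.025,-0.075,0.1],"yaw": 0,"gripper": 1},
  ],
)

```text
time_s: 5.42
ee_pos: [0.6162, 0.0486, 0.1543]
eef_rot: [-3.141, 0.0, 0.451]
force: [0.2, 0.3, 0.0]
grip_width: 0.0939
```

Run:
```python
from h import *
o=readout.get_obs();print(o['ee_pos'],o['eef_rot'],o['force'],o['grip_width'],o['time_s'])
a=snap('wrist','w4')
p=[.56612,.08846,-.11806]
q=proj(a,[[*J2W(p,.05,-.040),.03]])[0];print(q)
x,y=(q-[60,55]).astype(int).clip(0);x,y=max(x,0),max(y,0)
i1=cv2.resize(a['color'][:,:,::-1],(374,280));i2=cv2.resize(a['color'][y:y+110,x:x+105,::-1],None,fx=4,fy=4,interpolation=2)
print(x,y)
W=np.zeros((440,800,3),np.uint8);W[:280,:374]=i1;W[:i2.shape[0],376:376+i2.shape[1]]=i2
cv2.imwrite('pics/w4b.png',W)
```

```text
[0.61619092 0.04859608 0.15425951] [-3.14142121e+00  1.33801026e-04  4.50687718e-01] [0.19253899 0.34966347 0.04408213] 0.09394079765024448 5.425
[284.6250962  207.48113005]
224 152
```

View pics/w4b.png

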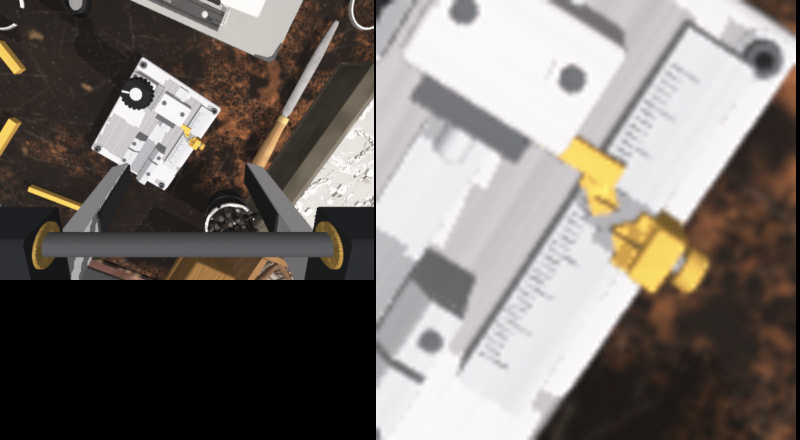

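Run:
```python
from h import *
a=load('w4');p=[.56612,.08846,-.11806]
x,y=264,182;k=14
i=cv2.resize(a['color'][y:y+42,x:x+56,::-1],None,fx=k,fy=k,interpolation=cv2.INTER_NEAREST)
for jx in np.arange(.036,.066,.002):
    l=proj(a,[[*J2W(p,jx,-.036),.03],[*J2W(p,jx,-.052),.03]]);l=((l-[x,y]+.5)*k).astype(int)
    cv2.line(i,tuple(map(int,l[0])),tuple(map(int,l[1])),(0,0,255) if abs(jx-.05)<1e-6 else (255,0,0),1)
cv2.imwrite('pics/w4c.png',i)
```

```text
(no output)
```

View pics/w4c.png

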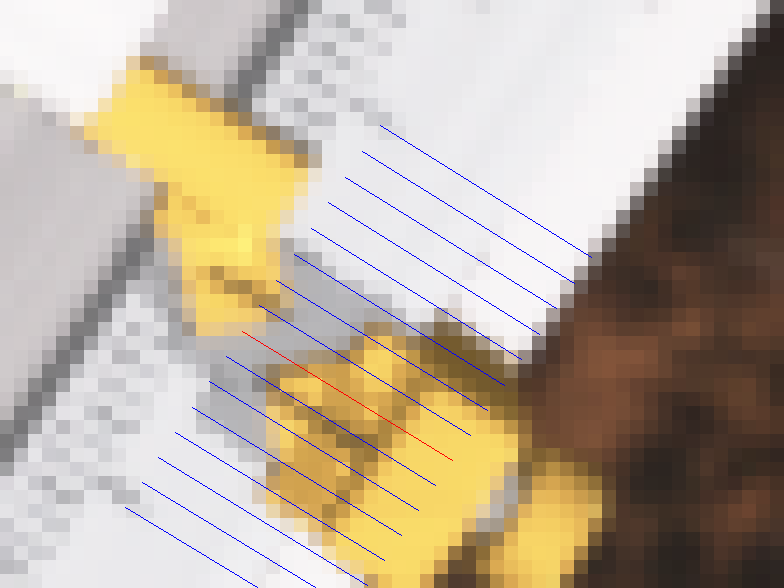

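The pointer's black line, (200,265)-(280,310), falls at jig x of about 52.5 mm. The rider's line, (330,425)-(370,442), falls at about 48 mm. About 0.45 rad remains, so I'll regrip and turn.

arm_command(
  increments=[
    {"slide": [0.025,0.06,0],"yaw": 0,"gripper": 0.8},
    {"slide": [0.025,0.075,-0.02],"yaw": 0,"gripper": 0.8},
    {"slide": [0.025,0.075,-0.06],"yaw": 0,"gripper": 0.8},
    {"slide": [0.025,0.075,-0.1],"yaw": 0,"gripper": 0.8},
    {"slide": [0.025,0.075,-0.1],"yaw": 0,"gripper": 0.2},
    {"slide": [0.025,0.075,-0.1],"yaw": 0,"gripper": 0.2},
    {"slide": [0.025,0.075,-0.1],"yaw": 0,"gripper": 0.2},
    {"slide": [0.025,0.075,-0.1],"yaw": 0,"gripper": 0.2},
  ],
  grip_force=50,
)

```text
time_s: 6.48
ee_pos: [0.6416, 0.1243, 0.0554]
eef_rot: [3.141, -0.002, 0.452]
force: [-0.2, 0.3, 0.0]
grip_width: 0.0384
```

arm_command(
  increments=[
    {"slide": [0,0,0],"yaw": 0,"gripper": 0.2},
    {"slide": [0,0,0],"yaw": -0.15,"gripper": 0.2},
    {"slide": [0,0,0],"yaw": -0.3,"gripper": 0.2},
    {"slide": [0,0,0],"yaw": -0.44,"gripper": 0.2},
    {"slide": [0,0,0],"yaw": -0.44,"gripper": 0.2},
    {"slide": [0,0,0],"yaw": -0.44,"gripper": 0.2},
    {"slide": [0,0,0],"yaw": -0.44,"gripper": 0.7},
    {"slide": [0,0,0],"yaw": -0.44,"gripper": 0.7},
  ],
)

```text
time_s: 7.48
ee_pos: [0.641, 0.1243, 0.0541]
eef_rot: [3.142, 0.0, 0.012]
force: [0.4, -0.7, -0.7]
grip_width: 0.0522
```

arm_command(
  increments=[
    {"slide": [0,0,0.05],"yaw": 0,"gripper": 0.9},
    {"slide": [0,0,0.1],"yaw": 0,"gripper": 1},
    {"slide": [-0.03,-0.06,0.1],"yaw": 0,"gripper": 1},
    {"slide": [-0.04,-0.08,0.1],"yaw": 0,"gripper": 1},
    {"slide": [-0.04,-0.08,0.1],"yaw": 0,"gripper": 1},
  ],
)

```text
time_s: 8.1
ee_pos: [0.6007, 0.043, 0.1545]
eef_rot: [3.142, -0.0, 0.01]
force: [0.5, 0.1, -0.2]
grip_width: 0.0939
```

Run:
```python
from h import *
o=readout.get_obs();print(o['ee_pos'],o['eef_rot'],o['force'],o['grip_width'],o['time_s'])
a=snap('wrist','w5');p=[.56612,.08846,-.11806]
q=proj(a,[[*J2W(p,.05,-.040),.03]])[0];print(q)
x,y=(q-[28,21]).astype(int);k=12
i=cv2.resize(a['color'][y:y+46,x:x+60,::-1],None,fx=k,fy=k,interpolation=cv2.INTER_NEAREST)
for jx in np.arange(.036,.066,.002):
    l=proj(a,[[*J2W(p,jx,-.033),.03],[*J2W(p,jx,-.036),.03]]);l=((l-[x,y]+.5)*k).astype(int)
    cv2.line(i,tuple(map(int,l[0])),tuple(map(int,l[1])),(0,0,255) if abs(jx-.05)<1e-6 else (255,0,0),1)
cv2.imwrite('pics/w5c.png',i)
```

```text
[0.60071902 0.0429701  0.15454116] [ 3.14157931e+00 -5.55799558e-05  9.70946922e-03] [ 0.54130045  0.06026986 -0.22578103] 0.09389923527871558 8.1
[280.96779587 188.0464176 ]
```

View pics/w5c.png

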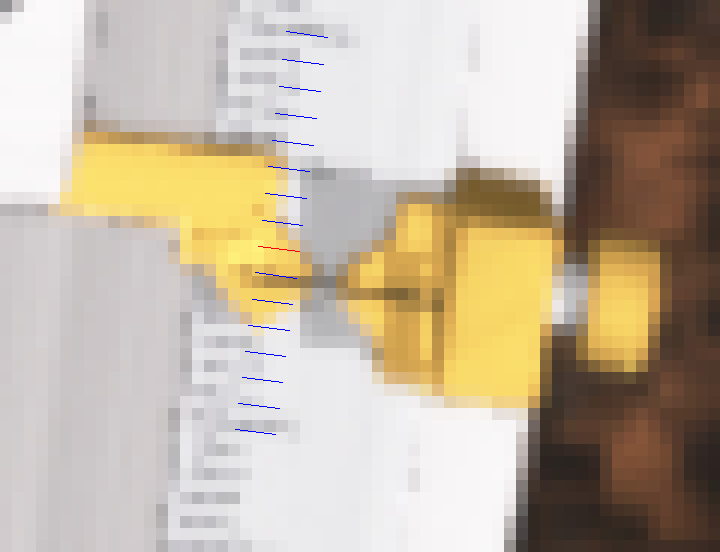

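The pointer's line (250-310, 280) and the rider's line (340-440, 292) are collinear along the jig's y slope, so step 1 looks met with the stop face near jig x = 48 mm. Next I'll check the jig model overlay so I can trust its yaw for the insertion.

Run:
```python
from h import *
a=load('w5');p=[.56612,.08846,-.11806];k=4
x,y=190,100
i=cv2.resize(a['color'][y:y+150,x:x+200,::-1],None,fx=k,fy=k,interpolation=2)
def poly(P,col,cl=True):
    l=((proj(a,[[*J2W(p,X,Y),Z] for X,Y,Z in P])-[x,y]+.5)*k).astype(np.int32);cv2.polylines(i,[l],cl,col,1)
poly([(.105,.069,.012),(.105,-.057,.012),(-.045,-.057,.012),(-.045,.069,.012)],(0,0,255))
poly([(-.035,.022,.044),(.017,.022,.044),(.017,-.022,.044),(-.035,-.022,.044)],(0,200,0))
for Y in(.0075,-.0075): poly([(-.035,Y,.026),(.048,Y,.026)],(255,0,0))
for Y in(.0135,-.0135): poly([(-.035,Y,.044),(.017,Y,.044)],(255,0,255))
poly([(.07+.0185*np.cos(t),.044+.0185*np.sin(t),.07) for t in np.arange(0,6.3,.2)],(0,255,255))
cv2.imwrite('pics/w5d.png',i)
```

```text
(no output)
```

View pics/w5d.png

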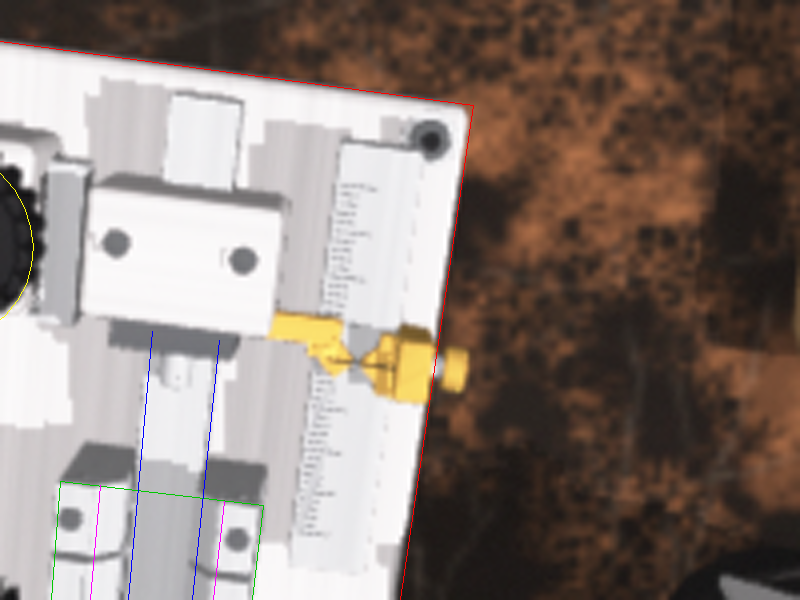

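The overlay agrees: base edges and cheek ends lie on the lines, and the channel is within about 1 mm. Now I'll check clearance around the bar.

Run:
```python
from h import *
a=load('w1');s=load('s0')
for q in [(72,0),(45,150),(8,245)]: print('roll edge',onz(a,q[0]*.7,q[1]*.7,.04).round(3))
for q in [(340,440),(400,480),(270,370),(380,445)]: print('scene roll',onz(s,q[0]*.7,q[1]*.7,.08).round(3))
print('finger',J2W([.4595,.2872,-.2204],-.043,0), 'tail target jig -75',J2W([.56612,.08846,-.11806],-.075,0))
```

```text
roll edge [0.635 0.382 0.04 ]
roll edge [0.506 0.374 0.04 ]
roll edge [0.406 0.385 0.04 ]
scene roll [0.417 0.411 0.08 ]
scene roll [0.346 0.406 0.08 ]
scene roll [0.543 0.397 0.08 ]
scene roll [0.388 0.39  0.08 ]
finger [0.41754017 0.29660066] tail target jig -75 [0.49164207 0.09729395]
```

arm_command(
  increments=[
    {"slide": [-0.0366,0.0507,0],"yaw": -0.05,"gripper": 0.42},
    {"slide": [-0.073,0.1014,0],"yaw": -0.1,"gripper": 0.42},
    {"slide": [-0.11,0.152,0],"yaw": -0.15,"gripper": 0.42},
    {"slide": [-0.1466,0.203,-0.01],"yaw": -0.2,"gripper": 0.42},
    {"slide": [-0.1832,0.2536,-0.03],"yaw": -0.23,"gripper": 0.42},
    {"slide": [-0.1832,0.2536,-0.06],"yaw": -0.23,"gripper": 0.42},
    {"slide": [-0.1832,0.2536,-0.09],"yaw": -0.23,"gripper": 0.42},
    {"slide": [-0.1832,0.2536,-0.09],"yaw": -0.23,"gripper": 0.42},
  ],
)

```text
time_s: 9.15
ee_pos: [0.4168, 0.2983, 0.0626]
eef_rot: [3.139, 0.003, -0.217]
force: [0.0, -0.4, 0.5]
grip_width: 0.0394
```

Run:
```python
from h import *
o=readout.get_obs();print(o['ee_pos'],o['eef_rot'],o['force'],o['grip_width'],o['time_s'],o['qpos'])
a=snap('wrist','w6')
i=cv2.resize(a['color'][:,:,::-1],(700,525),interpolation=2)
b=[.4595,.2872,-.2204]
l=(proj(a,[[*J2W(b,x,y),.012] for x,y in [(-.065,-.006),(.065,-.006),(.065,.006),(-.065,.006)]])*1.25).astype(np.int32);cv2.polylines(i,[l],True,(0,0,255),1)
cv2.imwrite('pics/w6b.png',i)
```

```text
[0.41676059 0.29829445 0.06256794] [ 3.13895956e+00  2.85201676e-03 -2.16951060e-01] [ 0.00287997 -0.43277289  0.45616982] 0.03940506754305924 9.15 [5.49698140e-01 3.89587714e-01 1.76393946e+00 9.80207804e-05
 9.91946259e-01 2.33738799e+00]
```

View pics/w6b.png

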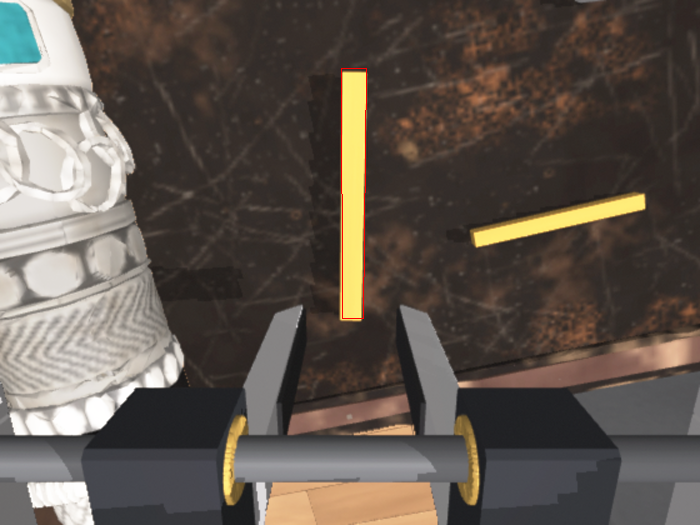

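The red model outline lies on the bar, (343,70)-(350,320), and the thin bar is well clear at right. Descending and gripping.

arm_command(
  increments=[
    {"slide": [0.0005,-0.001,-0.025],"yaw": 0,"gripper": 0.42},
    {"slide": [0.0005,-0.001,-0.045],"yaw": 0,"gripper": 0.42},
    {"slide": [0.0005,-0.001,-0.058],"yaw": 0,"gripper": 0.42},
    {"slide": [0.0005,-0.001,-0.058],"yaw": 0,"gripper": 0.42},
  ],
  grip_force=45,
)

```text
time_s: 9.7
ee_pos: [0.4186, 0.297, 0.0064]
eef_rot: [3.141, 0.0, -0.218]
force: [-0.1, 0.4, 1.0]
grip_width: 0.0397
```

arm_command(
  increments=[
    {"slide": [0,0,0],"yaw": 0,"gripper": 0.05},
    {"slide": [0,0,0],"yaw": 0,"gripper": 0.05},
    {"slide": [0,0,0],"yaw": 0,"gripper": 0.05},
    {"slide": [0,0,0],"yaw": 0,"gripper": 0.05},
    {"slide": [0,0,0],"yaw": 0,"gripper": 0.05},
  ],
)

```text
time_s: 10.32
ee_pos: [0.4186, 0.297, 0.0066]
eef_rot: [-3.141, -0.0, -0.218]
force: [-1.2, -0.8, 6.2]
grip_width: 0.0113
```

arm_command(
  increments=[
    {"slide": [0,0,0],"yaw": 0,"gripper": 0.25},
    {"slide": [0,0,-0.004],"yaw": 0,"gripper": 0.25},
    {"slide": [0,0,-0.004],"yaw": 0,"gripper": 0.25},
    {"slide": [0,0,-0.004],"yaw": 0,"gripper": 0.05},
    {"slide": [0,0,-0.004],"yaw": 0,"gripper": 0.05},
    {"slide": [0,0,-0.004],"yaw": 0,"gripper": 0.05},
    {"slide": [0,0,-0.004],"yaw": 0,"gripper": 0.05},
  ],
  grip_force=50,
)

```text
time_s: 11.2
ee_pos: [0.4184, 0.2968, 0.0022]
eef_rot: [3.142, 0.0, -0.218]
force: [0.2, -0.2, -1.4]
grip_width: 0.0116
```

arm_command(
  increments=[
    {"slide": [0,0,0.03],"yaw": 0,"gripper": 0.05},
    {"slide": [0,0,0.07],"yaw": 0,"gripper": 0.05},
    {"slide": [0.015,-0.04,0.07],"yaw": 0.02,"gripper": 0.05},
    {"slide": [0.03,-0.08,0.07],"yaw": 0.04,"gripper": 0.05},
    {"slide": [0.045,-0.12,0.07],"yaw": 0.07,"gripper": 0.05},
    {"slide": [0.06,-0.165,0.07],"yaw": 0.09,"gripper": 0.05},
    {"slide": [0.0713,-0.1993,0.07],"yaw": 0.1,"gripper": 0.05},
    {"slide": [0.0713,-0.1993,0.07],"yaw": 0.1,"gripper": 0.05},
  ],
)

```text
time_s: 12.2
ee_pos: [0.4901, 0.0958, 0.0722]
eef_rot: [3.141, 0.0, -0.121]
force: [0.2, 0.1, -1.2]
grip_width: 0.0111
```

```bash
cat > chk.py <<'E'
from h import *
import sys
f=sys.argv[1]
p=[.56612,.08846,-.11806]
o=readout.get_obs();e=o['ee_pos'];yw=o['eef_rot'][2]
print(e,o['eef_rot'],o['force'],o['moment'],o['grip_width'],o['time_s'])
print('TCP in jig mm',W2J(p,e)*1e3,'yaw rel',yw-p[2])
a=snap('wrist',f)
hsv=cv2.cvtColor(a['color'],cv2.COLOR_RGB2HSV)
m=cv2.inRange(hsv,(18,90,90),(32,255,255))
n,L,st,ce=cv2.connectedComponentsWithStats(m)
zt=e[2]-.0022+.012
t=[e[0],e[1],yw]
exp=proj(a,[[*J2W(t,x,y),zt] for x,y in [(.107,-.006),(.107,.006),(.02,-.006),(.02,.006)]])
print('expected corners',exp.round(1).tolist())
q=exp.mean(0).astype(int);k=L[q[1],q[0]];print('comp',k,st[k])
ys,xs=np.where(L==k)
for r in np.linspace(ys.min(),ys.max(),7).astype(int): print(r,xs[ys==r].min(),xs[ys==r].max())
E
python3 chk.py w7
```

```text
[0.49010106 0.09576249 0.07215967] [ 3.14147003e+00  2.01377048e-04 -1.21072149e-01] [ 0.19211077  0.06910905 -1.22273944] [0.0545821  0.13640628 0.00173884] 0.011142845891750288 12.2
TCP in jig mm [-76.34990187  -1.70230334] yaw rel -0.003012148910210899
expected corners [[294.4, 42.2], [267.1, 42.2], [292.4, 229.1], [268.7, 229.0]]
comp 5 [ 268   45   26  261 6450]
45 269 292
88 268 293
131 268 293
175 269 292
218 269 293
261 270 291
305 270 291
```

arm_command(
  increments=[
    {"slide": [0,0.0017,0],"yaw": 0.003,"gripper": 0.05},
    {"slide": [0,0.0017,-0.01],"yaw": 0.003,"gripper": 0.05},
    {"slide": [0,0.0017,-0.014],"yaw": 0.003,"gripper": 0.05},
    {"slide": [0,0.0017,-0.014],"yaw": 0.003,"gripper": 0.05},
  ],
)

```text
time_s: 12.75
ee_pos: [0.4894, 0.0995, 0.0577]
eef_rot: [3.141, 0.001, -0.115]
force: [0.1, -0.9, -1.4]
grip_width: 0.0112
```

```bash
python3 chk.py w8
python3 - <<'E'
from h import *
a=load('w8');s=snap('scene','s8')
p=[.56612,.08846,-.11806]
i1=cv2.resize(a['color'][30:320,190:370,::-1],None,fx=2,fy=2,interpolation=2)
i2=cv2.resize(s['color'][165:275,260:370,::-1],None,fx=4,fy=4,interpolation=2)
W=np.zeros((600,800,3),np.uint8);W[:i1.shape[0],:i1.shape[1]]=i1;W[:i2.shape[0],361:361+439]=i2[:,:439]
cv2.imwrite('pics/w8b.png',W)
E
```

```text
[0.48936558 0.09951446 0.05772271] [ 3.14135726e+00  1.01349425e-03 -1.14744468e-01] [ 0.137998   -0.86607691 -1.43406182] [ 0.09937326  0.06659214 -0.01852331] 0.011169752928219406 12.75
TCP in jig mm [-77.52219229   1.93691967] yaw rel 0.0033155317650070404
expected corners [[294.5, 42.2], [267.1, 42.2], [292.4, 229.1], [268.8, 229.1]]
comp 4 [ 268   45   26  261 6419]
45 268 292
88 268 293
131 269 293
175 269 292
218 269 293
261 270 291
305 270 291
```

View pics/w8b.png

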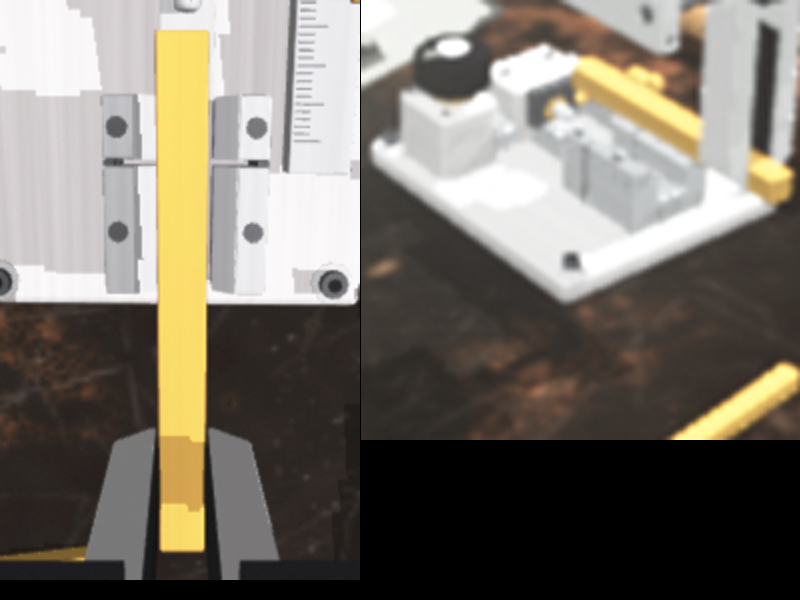

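The bar is aligned over the channel: bar centre column about 183, cheek mid about 186, and roughly 1 mm too far to +y. I'll correct that and lower it, watching the force.

arm_command(
  increments=[
    {"slide": [0,-0.0013,0],"yaw": -0.003,"gripper": 0.05},
    {"slide": [0,-0.0013,-0.006],"yaw": -0.003,"gripper": 0.05},
    {"slide": [0,-0.0013,-0.012],"yaw": -0.003,"gripper": 0.05},
    {"slide": [0,-0.0013,-0.018],"yaw": -0.003,"gripper": 0.05},
    {"slide": [0,-0.0013,-0.018],"yaw": -0.003,"gripper": 0.05},
    {"slide": [0,-0.0013,-0.018],"yaw": -0.003,"gripper": 0.05},
  ],
)

```text
time_s: 13.6
ee_pos: [0.4898, 0.098, 0.0403]
eef_rot: [-3.142, -0.0, -0.118]
force: [-0.4, 0.8, -2.0]
grip_width: 0.0115
```

```bash
python3 chk.py w9
```

```text
[0.48978235 0.09801051 0.04029072] [-3.14155849e+00 -5.21214312e-05 -1.18130173e-01] [-0.37926861  0.7923166  -2.01339832] [ 0.08930963  0.0933624  -0.00977589] 0.011460403341070954 13.6
TCP in jig mm [-76.93118317   0.49253033] yaw rel -7.017327087749381e-05
expected corners [[294.4, 42.2], [267.1, 42.2], [292.3, 229.1], [268.7, 229.0]]
comp 4 [ 268   45   27  261 6433]
45 269 292
88 268 293
131 268 293
175 269 292
218 269 292
261 270 291
305 270 291
```

arm_command(
  increments=[
    {"slide": [0,0,-0.003],"yaw": 0,"gripper": 0.05},
    {"slide": [0,0,-0.006],"yaw": 0,"gripper": 0.05},
    {"slide": [0,0,-0.008],"yaw": 0,"gripper": 0.05},
    {"slide": [0,0,-0.009],"yaw": 0,"gripper": 0.05},
    {"slide": [0,0,-0.009],"yaw": 0,"gripper": 0.05},
  ],
)

```text
time_s: 14.28
ee_pos: [0.4897, 0.098, 0.0312]
eef_rot: [3.142, 0.0, -0.118]
force: [1.1, -0.4, -0.9]
grip_width: 0.0113
```

```bash
python3 chk.py w10
```

```text
[0.4897184  0.09798491 0.03123058] [ 3.14158466e+00  3.87638342e-05 -1.18186068e-01] [ 1.07673016 -0.40420455 -0.93316454] [0.03445249 0.11082657 0.01583767] 0.011331076362907349 14.275
TCP in jig mm [-76.99166636   0.45957339] yaw rel -0.00012606805962672718
expected corners [[294.4, 42.1], [267.1, 42.1], [292.3, 229.1], [268.7, 229.0]]
comp 5 [ 268   45   26  261 6418]
45 268 292
88 268 293
131 268 293
175 269 292
218 269 292
261 270 291
305 270 291
```

arm_command(
  increments=[
    {"slide": [0,0,-0.001],"yaw": 0,"gripper": 0.05},
    {"slide": [0,0,-0.002],"yaw": 0,"gripper": 0.05},
    {"slide": [0,0,-0.003],"yaw": 0,"gripper": 0.05},
    {"slide": [0,0,-0.0035],"yaw": 0,"gripper": 0.05},
    {"slide": [0,0,-0.0035],"yaw": 0,"gripper": 0.05},
    {"slide": [0,0,-0.0035],"yaw": 0,"gripper": 0.05},
  ],
)

```text
time_s: 15.08
ee_pos: [0.4898, 0.098, 0.0279]
eef_rot: [-3.142, -0.0, -0.118]
force: [-1.8, -0.3, 1.7]
grip_width: 0.0114
```

```bash
python3 chk.py w11
```

```text
[0.48983555 0.09798591 0.0278931 ] [-3.14152210e+00 -3.04854185e-04 -1.18220123e-01] [-1.84499618 -0.27833566  1.74876297] [ 0.00391657  0.1465419  -0.02066832] 0.011421666844791022 15.075
TCP in jig mm [-76.87545717   0.47436765] yaw rel -0.00016012287115457768
expected corners [[294.4, 42.1], [267.1, 42.1], [292.4, 229.0], [268.7, 229.0]]
comp 5 [ 268   45   27  261 6418]
45 268 293
88 268 293
131 268 293
175 269 292
218 269 293
261 270 291
305 270 291
```

Touching the floor lightly (z .028, about 3 N of support). Now pushing along the channel.

arm_command(
  increments=[
    {"slide": [0.003,-0.0004,0],"yaw": 0,"gripper": 0.05},
    {"slide": [0.006,-0.0007,0],"yaw": 0,"gripper": 0.05},
    {"slide": [0.009,-0.0011,0],"yaw": 0,"gripper": 0.05},
    {"slide": [0.012,-0.0014,0],"yaw": 0,"gripper": 0.05},
    {"slide": [0.014,-0.0017,0],"yaw": 0,"gripper": 0.05},
    {"slide": [0.014,-0.0017,0],"yaw": 0,"gripper": 0.05},
    {"slide": [0.014,-0.0017,0],"yaw": 0,"gripper": 0.05},
  ],
)

```text
time_s: 16.0
ee_pos: [0.5036, 0.0963, 0.0278]
eef_rot: [3.142, 0.001, -0.118]
force: [-4.1, 0.2, 6.7]
grip_width: 0.0113
```

```bash
python3 chk.py w12
```

```text
[0.50360797 0.09629881 0.02783926] [ 3.14154705e+00  6.60805314e-04 -1.18198491e-01] [-4.11333855  0.17832816  6.68312754] [0.04857953 0.69293401 0.00207855] 0.011254838773306687 16.0
TCP in jig mm [-63.00018414   0.42121109] yaw rel -0.00013849138921379067
expected corners [[294.4, 42.1], [267.1, 42.1], [292.4, 229.1], [268.7, 229.0]]
comp 4 [ 267   44   28  262 6407]
44 272 276
87 268 293
131 268 293
174 269 292
218 269 293
261 270 291
305 270 291
```

arm_command(
  increments=[
    {"slide": [0.001,-0.0001,0.0003],"yaw": 0,"gripper": 0.05},
    {"slide": [0.002,-0.0002,0.0003],"yaw": 0,"gripper": 0.05},
    {"slide": [0.003,-0.0004,0.0003],"yaw": 0,"gripper": 0.05},
    {"slide": [0.003,-0.0004,0.0003],"yaw": 0,"gripper": 0.05},
    {"slide": [0.003,-0.0004,0.0003],"yaw": 0,"gripper": 0.05},
  ],
)

```text
time_s: 16.68
ee_pos: [0.5062, 0.0959, 0.0279]
eef_rot: [3.141, 0.002, -0.118]
force: [-4.7, 0.6, 4.6]
grip_width: 0.0112
```

arm_command(
  increments=[
    {"slide": [0.0005,-0.0001,0],"yaw": 0,"gripper": 0.05},
    {"slide": [0.001,-0.0001,0],"yaw": 0,"gripper": 0.05},
    {"slide": [0.001,-0.0001,0],"yaw": 0,"gripper": 0.05},
    {"slide": [0.001,-0.0001,0],"yaw": 0,"gripper": 0.05},
  ],
)

```text
time_s: 17.18
ee_pos: [0.5071, 0.0958, 0.0279]
eef_rot: [3.141, 0.002, -0.118]
force: [-6.4, 0.8, 4.7]
grip_width: 0.0114
```

arm_command(
  increments=[
    {"slide": [0.0005,-0.0001,0],"yaw": 0,"gripper": 0.05},
    {"slide": [0.0005,-0.0001,0],"yaw": 0,"gripper": 0.05},
    {"slide": [0.0005,-0.0001,0],"yaw": 0,"gripper": 0.05},
  ],
)

```text
time_s: 17.55
ee_pos: [0.5076, 0.0957, 0.0279]
eef_rot: [3.141, 0.002, -0.118]
force: [-6.3, 1.3, 4.9]
grip_width: 0.0113
```

arm_command(
  increments=[
    {"slide": [0.0005,-0.0001,0],"yaw": 0,"gripper": 0.05},
    {"slide": [0.0005,-0.0001,0],"yaw": 0,"gripper": 0.05},
    {"slide": [0.0005,-0.0001,0],"yaw": 0,"gripper": 0.05},
  ],
)

```text
time_s: 17.92
ee_pos: [0.5081, 0.0956, 0.0279]
eef_rot: [3.141, 0.002, -0.118]
force: [-6.4, 1.0, 6.5]
grip_width: 0.0115
```

arm_command(
  increments=[
    {"slide": [0.0005,-0.0001,0],"yaw": 0,"gripper": 0.05},
    {"slide": [0.0005,-0.0001,0],"yaw": 0,"gripper": 0.05},
    {"slide": [0.0005,-0.0001,0],"yaw": 0,"gripper": 0.05},
  ],
)

```text
time_s: 18.3
ee_pos: [0.5085, 0.0956, 0.0279]
eef_rot: [3.141, 0.002, -0.118]
force: [-7.2, 0.8, 6.3]
grip_width: 0.0114
```

arm_command(
  increments=[
    {"slide": [0.0005,-0.0001,0],"yaw": 0,"gripper": 0.05},
    {"slide": [0.0005,-0.0001,0],"yaw": 0,"gripper": 0.05},
    {"slide": [0.0005,-0.0001,0],"yaw": 0,"gripper": 0.05},
  ],
)

```text
time_s: 18.68
ee_pos: [0.5086, 0.0955, 0.0279]
eef_rot: [3.141, 0.003, -0.118]
force: [-11.4, 0.9, 8.1]
grip_width: 0.0115
```

arm_command(
  increments=[
    {"slide": [0.0005,-0.0001,0],"yaw": 0,"gripper": 0.05},
    {"slide": [0.0005,-0.0001,0],"yaw": 0,"gripper": 0.05},
    {"slide": [0.0005,-0.0001,0],"yaw": 0,"gripper": 0.05},
  ],
)

```text
time_s: 19.05
ee_pos: [0.5087, 0.0955, 0.0279]
eef_rot: [3.141, 0.004, -0.118]
force: [-14.2, 1.8, 11.4]
grip_width: 0.0114
```

```bash
python3 chk.py w13
```

```text
[0.50868523 0.09550724 0.02787149] [ 3.14121749  0.00409175 -0.11810521] [-14.22848467   1.80777922  11.42527322] [0.45305801 2.44567834 0.03282521] 0.011429062658774206 19.05
TCP in jig mm [-57.86503669   0.23317918] yaw rel -4.521066004309349e-05
expected corners [[294.5, 42.1], [267.1, 42.1], [292.4, 229.2], [268.7, 229.2]]
comp 3 [ 266   44   29  262 6452]
44 268 293
87 268 293
131 268 292
174 269 292
218 269 292
261 270 291
305 270 291
```

The position stopped at 0.5086 while the force climbed to 14 N, so the end is on the solid face. I'll add a small margin, hold, and check the pointer numerically.

arm_command(
  increments=[
    {"slide": [0.0004,0,0.0002],"yaw": 0,"gripper": 0.05},
    {"slide": [0.0004,0,0.0002],"yaw": 0,"gripper": 0.05},
    {"slide": [0.0004,0,0.0002],"yaw": 0,"gripper": 0.05},
    {"slide": [0.0004,0,0.0002],"yaw": 0,"gripper": 0.05},
    {"slide": [0.0004,0,0.0002],"yaw": 0,"gripper": 0.05},
    {"slide": [0.0004,0,0.0002],"yaw": 0,"gripper": 0.05},
  ],
)

```text
time_s: 19.85
ee_pos: [0.5087, 0.0955, 0.0278]
eef_rot: [3.141, 0.005, -0.118]
force: [-16.0, 2.5, 11.1]
grip_width: 0.0113
```

Run:
```python
from h import *
o=readout.get_obs();print(o['ee_pos'],o['force'],o['joint_vel'].round(4),o['time_s'])
a=snap('wrist','w14')
p=[.56612,.08846,-.11806]
def comps(a,ref):
    m=cv2.inRange(cv2.cvtColor(a['color'],cv2.COLOR_RGB2HSV),(15,90,60),(32,255,255))
    n,L,st,ce=cv2.connectedComponentsWithStats(m)
    for k in range(1,n):
        if st[k][4]<15 or np.linalg.norm(ce[k]-ref)>45: continue
        ys,xs=np.where(L==k);J=np.array([W2J(p,onz(a,u,v,.03)) for u,v in zip(xs,ys)])*1e3
        t=J[J[:,1]<J[:,1].min()+2];h=J[J[:,1]>J[:,1].max()-2]
        print(k,st[k],'jig x range',J[:,0].min().round(1),J[:,0].max().round(1),'y',J[:,1].min().round(1),J[:,1].max().round(1),'tip-y x',t[:,0].mean().round(2),'tip+y x',h[:,0].mean().round(2))
for f in('w5','w14'):
    a=load(f);r=proj(a,[[*J2W(p,.048,-.04),.03]])[0];print(f,r);comps(a,r)
s0,s1=load('s8'),snap('scene','s14')
```

```text
[0.50869216 0.09550637 0.02783794] [-16.00416565   2.53209729  11.11191513] [-0.      0.0001 -0.0002 -0.002  -0.0014  0.0013] 19.85
w5 [280.67524629 190.24304148]
16 [257 178  21  16 181] jig x range 44.6 57.1 y -36.9 -18.6 tip-y x 47.9 tip+y x 53.08
20 [280 181  20  20 266] jig x range 40.5 57.4 y -55.6 -39.4 tip-y x 47.33 tip+y x 48.04
22 [300 186   8  13  77] jig x range 43.5 54.3 y -63.2 -57.3 tip-y x 48.78 tip+y x 49.28
w14 [368.3147353  47.7031341]
2 [311  25  52  33 859] jig x range 44.0 57.4 y -37.1 -13.5 tip-y x 48.35 tip+y x 52.91
3 [ 366   29   52   38 1406] jig x range 40.2 55.8 y -62.5 -38.9 tip-y x 47.56 tip+y x 47.72
```

The pointer is at 48.3 and the rider at 47.7 mm, within tolerance. The push is steady at 16 N, so I'm handing in.

```bash
python3 -c "
from station import job,readout
print(job.hand_in());o=readout.get_obs();print(o['time_s'],o['ee_pos'],o['force'])"
```

```text
the job is handed in; nothing more can be done
None
the job is handed in; nothing more can be done
```

I turned the knob clockwise in two grips, 0.90 then 0.44 rad, until the pointer met the rider's line. I then gripped the long bar by its tail, laid it in the channel and pushed it home. I handed in at 19.9 s with the bar still gripped and pressed; no verdict was reported.

**Pointer:** the last image put the pointer tip at jig x 48.3 mm and the rider tip at 47.7 mm. The offset is about 0.6 mm against the 2 mm allowed. The image taken before the push showed about 0.1 mm, so the two disagree by roughly 0.5 mm, close to measuring error.

**Bar pressed home:** the bar stopped moving while the force along the channel rose from 7 N to 16 N, so its end is on the solid face. That is well below the 35 N the brake holds, and the arm was still. By the tool pose, the bar is within 0.5 mm sideways and 0.001 rad of the channel.

**Not measured directly:**
- **Stop force:** floor friction takes a few of the 16 N, so I estimate 11–14 N on the stop itself.
- **Plunger travel:** this is inferred from the hard stop.
- **Bystanders:** I did not re-measure the offcut, bracelet and loupe at the end. The arm never went near them.

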